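# Get the hemmed-in tinter tin onto the mixing balance

### The job

The tin with the red lid is needed on the balance, but in the rack it is hemmed in by the three tall bottles (purple, orange and yellow). Stand all three bottles upright in the black spill tray, then take the red tin out and set it gently in the centre of the balance pan, and then put every bottle back upright in the rack on exactly the place it came from. Leave the blue and the white tin where they stand, and do not tip any bottle or tin.

Things in the scene. Friction and masses are not known exactly. Their poses are not given: they have to be found in the camera images.
- bottle_purple: Loose round purple tinter bottle with a white label band and purple screw cap, 155 mm tall: body 58 mm diameter up to 110 mm, then a shoulder; cap 36 mm diameter from 124 to 155 mm. About 0.3 kg. Origin: centre of its underside, z up. Starts upright in the rack next to the red tin; its own place is where it stands at the start (the three bottles trade places between starts).
- bottle_orange: Loose round orange tinter bottle with a white label band and orange screw cap, 155 mm tall: body 58 mm diameter up to 110 mm, then a shoulder; cap 36 mm diameter from 124 to 155 mm. About 0.3 kg. Origin: centre of its underside, z up. Starts upright in the rack next to the red tin; its own place is where it stands at the start (the three bottles trade places between starts).
- bottle_yellow: Loose round yellow tinter bottle with a white label band and yellow screw cap, 155 mm tall: body 58 mm diameter up to 110 mm, then a shoulder; cap 36 mm diameter from 124 to 155 mm. About 0.3 kg. Origin: centre of its underside, z up. Starts upright in the rack next to the red tin; its own place is where it stands at the start (the three bottles trade places between starts).
- tin_red: Loose round metal tin, red lid, red band on a white label; 58 mm diameter, 60 mm tall to the rim, 62 mm to the top of the 47 mm lid. About 0.18 kg. Origin: centre of its underside, z up. It stands in the middle of the rack's rear row, 10 mm clear of a tall bottle on its left, right and front (robot side): fingers fit beside it only once they are away.
- tin_blue: Loose round metal tin, blue lid, blue band on a white label; 58 mm diameter, 60 mm tall to the rim, 62 mm to the top of the 47 mm lid. About 0.18 kg. Origin: centre of its underside, z up. Bystander in a front corner of the rack; leave it there.
- tin_white: Loose round metal tin, white lid, plain white label; 58 mm diameter, 60 mm tall to the rim, 62 mm to the top of the 47 mm lid. About 0.18 kg. Origin: centre of its underside, z up. Bystander in the other front corner of the rack; leave it there.
- rack: Fixed sheet-steel rack, open on top, 156 (x) by 220 mm (y); black floor 6 mm above its underside; front lip 16, sides 30, back 50 mm high, 3 mm thick. Six places marked by thin rings: rows at x = -34 mm (front, nearer the robot) and +34 mm (rear), columns at y = -68, 0, +68 mm. Origin: centre of its underside; +x away from the robot, +y to the robot's left, turned by its yaw (up to 9 degrees).
- tray: Fixed black plastic spill tray, empty, 275 mm long (x) by 170 mm wide (y), rim 18 mm high, walls 4 mm, floor 4 mm above its underside. Room for three bottles in a row along x, 80 mm apart. Origin: centre of its underside; +x along its length, away from the robot.
- balance: Fixed balance: grey housing 235 by 205 mm, round steel pan 196 mm diameter (does not give), top 70 mm above the underside, a 72 mm dark ring drawn round its centre. A display on a column stands behind the pan, 110 to 175 mm beyond its centre in +x, 190 mm wide, up to 180 mm high. Origin: on the underside, straight below the pan's centre; +x away from the robot.
Mind the look-alikes: they are no part of the job. What is meant by the bottle_yellow is not green or turquoise, and is the larger of those in its own colour.

How it is judged:
By the outcome, as a careful person would: the job done as asked, in the order asked, and still so for the second after the job is handed in, with the robot touching nothing.
It also fails if it takes over 144 s, if anything falls off the work surface, if the arm or the gripper's body presses on something with over 40 N, if the wrist force passes 120 N, or if a joint passes its speed limit or range.

### The arm

A 6-joint arm with a two-finger parallel gripper is mounted at the origin on the work surface. World frame = base frame: x ahead of the robot, y to its left, z up, the work surface at z = 0. Lengths are in m, angles in rad, forces in N, time in s.
With the tool pointing down it reaches from about 0.25 to 0.725 m from the base axis. Payload 4 kg.
Tool frame: the origin (TCP) lies on the centre line of the jaws, within the pads' length; the fingertips stand 22 mm ahead of it and the grasp point (between the pads) lies 3 mm ahead of it; z points along the fingers, y is the line along which they close (so a half turn about z gives the same grasp; the last joint's range is limited). The gripper opens to 85 mm and grips with 20 to 120 N. Pads are 22 mm wide; open, the fingers measure 114 mm over their backs; the gripper's body (76 mm by 85 mm) begins 54 mm behind the grasp point. The pads swing forward as they close: fully open they stand 13 mm farther back than shut.
Start: joints at [-1.179, 0.241, 0.005, 1.335, 0, 1.571], TCP at [0.191, -0.462, 0.253] pointing down, gripper open.
Joint ranges: [-2.72, 2.72], [-1.05, 1.87], [-1.09, 1.28], [-1.99, 2.15], [-1.42, 1.44], [-3.14, 3.14]. Speed limits (rad/s): [2.79, 2.79, 3.14, 3.14, 3.14, 3.14].

### API

Orientations are given as a unit quaternion [x, y, z, w].
In Python, from workcell import bot gives the robot as it stands.
- The arm moves only by the shell command python3 -m inch 'ROWS'. ROWS is JSON, one flat list of numbers, 7 for each row, row after row: the shift along the world's x, y, z in mm, then the turn, a rotation vector about the world's x, y, z in rad, then the opening in per cent of the stroke, from 0 (shut) to 100 (fully open). A call has 1 to 8 rows; each row is the pose to reach, as a shift and turn from the pose commanded when the call began; what a row does not reach only later rows make up. A row lasts 1/12 s, in which the tool goes at most 41.7 mm and 7.16 degrees, less where a joint would pass 70% of its speed; a pose out of reach is approached as far as the arm can. A call with a gripper value outside its range is refused whole. The fingers move at their own pace and stop on an object; the grip force is fixed at half the most. Time passes only in rows, so rows that repeat a pose let the fingers close. It gives the time, the measured TCP pose, the force, the opening and the grip force at its end, in the units of the state.
- bot.get_obs(): the state, without advancing time (a new reading comes with each control period).
- bot.camera(name): name is "side" or "top"; returns the picture (480x640x3 uint8, blue, green, red); there is no depth.
- bot.camera_info(name): a dict with "intrinsics" (3x3 intrinsics, pixels), "camera_from_world" (4x4, takes a point from world to camera coordinates). Camera axes: x right, y down, z forward; pixel columns grow to the right and rows downward; lengths in m; the calibration is good to about 2 mm. A picture is of the moment at which its call begins. camera_info takes no time and is no camera call.
- bot.job_done(): hands the job in; it is judged then, once.
Trained networks look in the newest picture that a camera, given by its name, has taken for a name from the list of things; names that differ only in an ending like _2 or _b are one class to them, and where a whole thing is asked for, a point or a joint stands for the part that bears it (a point fixed in the world has none). Each returns a list of dicts, best first, with "confidence" (0 to 1); they miss things now and then, are a little off and sometimes report something else, mostly with a low value. They report only what shows in the picture. A call takes as long as a camera call. They do not tell look-alikes from the thing itself.
- bot.silhouettes(camera, target): "mask" (480x640 bool, what is visible of it) and "uv" ([column, row] in pixels, amid what is visible of it).
- bot.spot_point(camera, target): "uv" ([column, row] in pixels: a listed point, or the origin of a listed thing).
The state is a dict: "clock": time; "joint_pos": joint angles; "joint_vel": joint speeds; "tau": joint torques, N m; "eef_pos": TCP position; "tool_rot": TCP orientation; "ft_force": force on the tool from outside, world axes, zero at the start; "ft_torque": the same for the moment, N m; "grip_width": finger opening in m; "grasp_force": force on a finger pad.
Only numpy, scipy, OpenCV 4.12 (cv2) and the standard library are available. Lean on these libraries where they do the work, as an engineer would, in place of code of your own. Each camera call takes 0.05 s, during which the arm holds its last target. There are 200 camera calls.

## Working session

There is one attempt and no reset: what is moved stays moved. The work goes in short steps, Python scripts to look and compute and a shell command to move; the robot and the scene stay as the last step left them, time stands still between calls to the robot, and variables do not carry over. Pictures are saved under pics/ and viewed, at most 14 in all, crops included, and the job is handed in when it is done.

```bash
mkdir -p pics; ls
python3 - <<'E'
from workcell import bot
import cv2
for c in("top","side"):
    cv2.imwrite(f"pics/{c}0.png",bot.camera(c))
    i=bot.camera_info(c);print(c,i)
o=bot.get_obs();print(o)
E
```

```text
pics
top {'intrinsics': array([[447.90202945,   0.        , 322.35085888],
       [  0.        , 447.90202945, 241.10849055],
       [  0.        ,   0.        ,   1.        ]]), 'camera_from_world': array([[-2.83485312e-02, -9.99598075e-01, -2.22408699e-04,
        -6.86595777e-03],
       [-9.91452993e-01,  2.81458818e-02, -1.27392201e-01,
         5.63979652e-01],
       [ 1.27347259e-01, -3.39087402e-03, -9.91852397e-01,
         1.01172168e+00],
       [ 0.00000000e+00,  0.00000000e+00,  0.00000000e+00,
         1.00000000e+00]])}
side {'intrinsics': array([[484.7454724 ,   0.        , 317.65263935],
       [  0.        , 484.7454724 , 242.90390789],
       [  0.        ,   0.        ,   1.        ]]), 'camera_from_world': array([[-0.71633959, -0.69756568,  0.01611566,  0.42067153],
       [-0.52826312,  0.52710198, -0.66565876,  0.33247452],
       [ 0.45584611, -0.48535103, -0.74608223,  0.89687182],
       [ 0.        ,  0.        ,  0.        ,  1.        ]])}
{'clock': 0.1, 'joint_pos': array([-1.17899986e+00,  2.41337018e-01,  3.87455188e-03,  1.33519136e+00,
        8.87627031e-06,  1.57078125e+00]), 'joint_vel': array([ 0.00016455, -0.0016442 ,  0.00439738,  0.00136155, -0.00014778,
        0.00153513]), 'tau': array([-2.27932705e-04, -3.73136330e+01,  2.53010756e+01,  1.08291980e-02,
       -8.47839431e-06, -1.78650321e-06]), 'eef_pos': array([ 0.19073083, -0.46163653,  0.2525082 ]), 'tool_rot': array([ 9.80871336e-01,  1.94654977e-01, -1.76418458e-04, -9.11848981e-04]), 'ft_force': array([-0.05560091, -1.15638828,  0.22479657]), 'ft_torque': array([-0.02037187,  0.00656177, -0.00276837]), 'grasp_force': 0.0, 'grip_width': 0.08518737261928763}
```

View pics/top0.png

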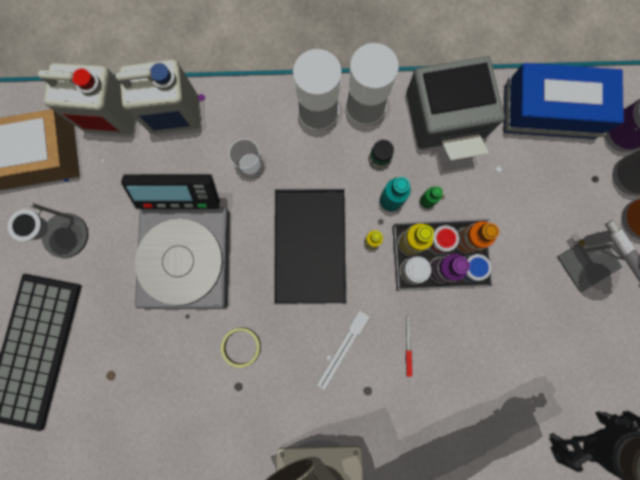

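View pics/side0.png

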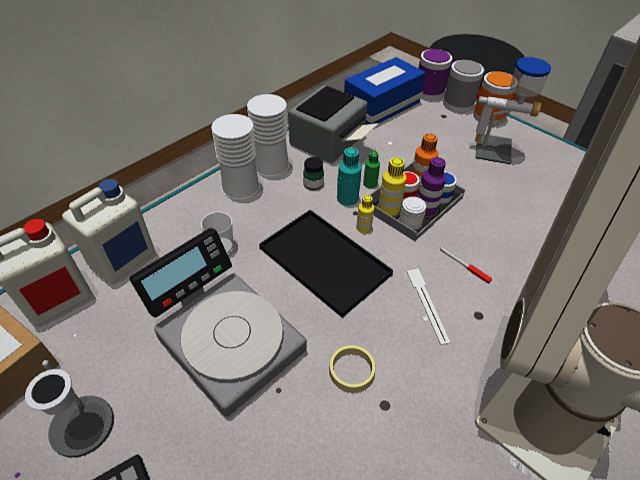

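The rack is at about cols 393–492, rows 220–290 in the top view. The red tin is at (446,238), orange cap (484,232), purple cap (455,266), white tin (417,270), blue tin (478,267), tray (310,246) and pan (178,261).

Yellow candidates:
- The large bottle at (420,235), in the rack's rear left.
- The small bottle at (374,239), outside the rack.

The turquoise (397,190) and green (432,196) bottles are excluded by colour. The larger yellow one in the rack fits the description. A crop will confirm it.

```bash
cat > h.py <<'E'
from workcell import bot
import numpy as np, cv2
from scipy.optimize import least_squares
def info(c):
    i=bot.camera_info(c);return np.array(i["intrinsics"]),np.array(i["camera_from_world"])
def proj(c,P):
    K,T=info(c);p=np.atleast_2d(P)@T[:3,:3].T+T[:3,3];p=p@K.T;return p[:,:2]/p[:,2:]
def onz(c,uv,z):
    K,T=info(c);R,t=T[:3,:3],T[:3,3];o=-R.T@t
    d=R.T@np.linalg.solve(K,[uv[0],uv[1],1]);return (o+d*(z-o[2])/d[2])[:3]
def tri(a,b):
    f=lambda P:np.r_[proj("top",P)[0]-a,proj("side",P)[0]-b]
    r=least_squares(f,onz("top",a,.03));return r.x,np.abs(r.fun).max()
E
python3 - <<'E'
from h import *
im={c:bot.camera(c) for c in("top","side")}
a=cv2.resize(im["top"][170:300,350:510],None,fx=4.5,fy=4.5,interpolation=cv2.INTER_CUBIC)[:590]
cv2.imwrite("pics/crop1.png",a)
for n in["bottle_purple","bottle_orange","bottle_yellow","tin_red","tin_blue","tin_white","rack","tray","balance"]:
    for c in im:
        s=[(np.round(d["uv"],1).tolist(),round(d["confidence"],2)) for d in bot.spot_point(c,n)[:4]]
        z={'t':.006,'b':.006,'r':0}[n[0]] if n not in("tray","balance") else 0
        print(n,c,s,[np.round(onz(c,u,z)[:2],4).tolist() for u,_ in s])
E
```

```text
bottle_purple top [([440.7, 270.0], 0.59)] [[0.4899, -0.3034]]
bottle_purple side [([426.8, 211.2], 0.57), ([323.2, 260.6], 0.32)] [[0.4814, -0.2965], [0.5563, 0.0132]]
bottle_orange top [([470.2, 243.3], 0.58)] [[0.552, -0.3783]]
bottle_orange side [([418.8, 183.5], 0.56)] [[0.5608, -0.3698]]
bottle_yellow top [([410.7, 245.0], 0.8), ([388.9, 200.5], 0.68), ([372.9, 245.1], 0.65), ([423.5, 198.7], 0.57)] [[0.552, -0.235], [0.6625, -0.1878], [0.5543, -0.1442], [0.6646, -0.2723]]
bottle_yellow side [([362.2, 230.0], 0.89), ([368.0, 183.6], 0.87), ([392.0, 208.1], 0.77), ([348.0, 198.2], 0.64)] [[0.556, -0.1269], [0.6587, -0.2703], [0.5524, -0.2414], [0.6583, -0.188]]
tin_red top [([439.3, 240.5], 0.63)] [[0.5609, -0.3044]]
tin_red side [([406.2, 195.0], 0.91)] [[0.5569, -0.308]]
tin_blue top [([467.7, 266.5], 0.83)] [[0.4964, -0.3684]]
tin_blue side [([437.5, 198.0], 0.66)] [[0.4908, -0.358]]
tin_white top [([415.4, 272.0], 0.92), ([312.0, 247.3], 0.54)] [[0.4868, -0.2428], [0.5531, 0.0023]]
tin_white side [([411.6, 220.3], 0.56)] [[0.4893, -0.2418]]
rack top [([440.7, 255.1], 0.96)] [[0.5261, -0.3072]]
rack side [([415.8, 205.2], 0.59)] [[0.5181, -0.3002]]
tray top [([313.3, 243.9], 0.85)] [[0.562, -0.0009]]
tray side [([322.0, 262.7], 0.69), ([405.0, 192.6], 0.37)] [[0.5572, 0.0162], [0.5684, -0.3192]]
balance top [([182.5, 263.3], 0.6)] [[0.5239, 0.3148]]
balance side [([234.8, 349.9], 0.85)] [[0.5236, 0.3071]]
```

View pics/crop1.png

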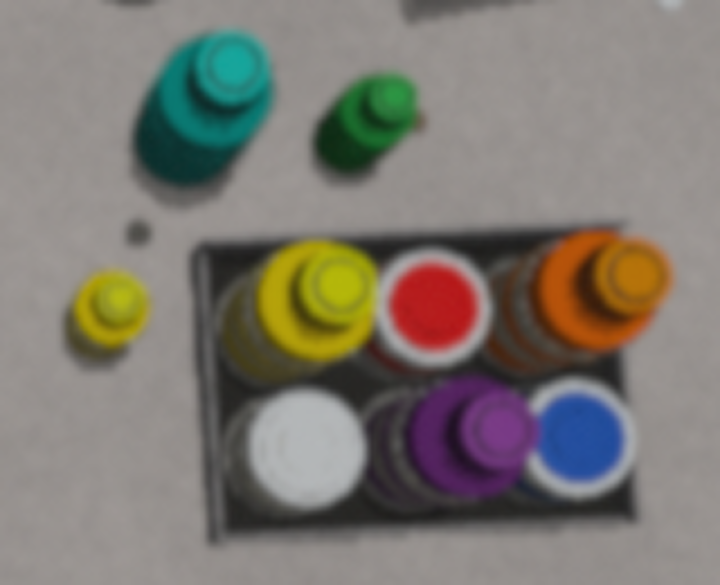

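The crop confirms the large yellow bottle in the rack's rear left, with the small yellow look-alike at (374,239) outside the rack. Next I fit the rack grid from the cap and lid centres.

Run:
```python
from h import *
g={"Y":((340,285),.161,34,68),"O":((636,276),.161,34,-68),"P":((499,430),.161,-34,0),"r":((433,306),.068,34,0),"w":((307,448),.068,-34,68),"b":((577,437),.068,-34,-68)}
W=[];G=[]
for k,(p,z,gx,gy) in g.items():
    w=onz("top",((p[0]+.5)/4.5+349.5,(p[1]+.5)/4.5+169.5),z);W.append(w[:2]);G.append((gx/1e3,gy/1e3))
W=np.array(W);G=np.array(G)
f=lambda q:(G@np.array([[np.cos(q[2]),np.sin(q[2])],[-np.sin(q[2]),np.cos(q[2])]])+q[:2]-W).ravel()
r=least_squares(f,[.52,-.3,0]);print("rack",r.x,np.degrees(r.x[2]))
for k,w,e in zip(g,W,f(r.x).reshape(-1,2)):print(k,w.round(4),(e*1e3).round(1), proj("side",[*w,g[k][1]]).round(1))
# corners of tray rim z=.018, pan centre
im=bot.camera("top");gr=cv2.cvtColor(im,cv2.COLOR_BGR2GRAY)
for n in("tray","balance"):
    m=bot.silhouettes("top",n)[0]["mask"].astype(np.uint8)
    R=cv2.minAreaRect(cv2.findNonZero(m));B=cv2.boxPoints(R);z=.018 if n=="tray" else 0.03
    P=np.array([onz("top",b,z) for b in B]);print(n,R,P.round(3)[:,:2].tolist(),P.mean(0).round(4))
pan=onz("top",(178,261),.07);print("pan",pan)
bot.camera("side")
for n in("tray",):
    m=bot.silhouettes("side",n)[0]["mask"].astype(np.uint8)
    h=cv2.convexHull(cv2.findNonZero(m));q=cv2.approxPolyN(h,4)[0];P=np.array([onz("side",b,.01)[:2] for b in q]);print(q.tolist(),P.round(3).tolist(),P.mean(0))
s=cv2.imread("pics/side0.png")
a=cv2.resize(s[120:250,340:500],None,fx=4.5,fy=4.5,interpolation=cv2.INTER_CUBIC)
for k,w in zip(g,W):
    u=(proj("side",[*w,g[k][1]])[0]-[340,120])*4.5;cv2.drawMarker(a,tuple(int(x) for x in u),(0,0,0),0,14,1)
cv2.imwrite("pics/crop2.png",a)
b=cv2.resize(im[190:320,130:350],None,fx=3.6,fy=3.6,interpolation=cv2.INTER_CUBIC)
cv2.imwrite("pics/crop3.png",b)
```

```text
rack [ 0.52465006 -0.3031185   0.00650774] 0.37286604820354285
Y [ 0.5585 -0.2349] [-0.3  0. ] [[396.8 161. ]]
O [ 0.5588 -0.3709] [ 0.3 -0. ] [[430.4 136.7]]
P [ 0.4899 -0.3033] [ 0.7 -0.1] [[437.6 161.2]]
r [ 0.5595 -0.3031] [-0.9  0.2] [[407.9 177.6]]
w [ 0.4898 -0.2356] [0.4 0.3] [[414.  203.7]]
b [ 0.4914 -0.3709] [-0.3 -0.4] [[445.  177.8]]
tray ((309.5826416015625, 246.0439453125), (115.18095397949219, 73.15153503417969), 88.9583740234375) [[0.696, 0.095], [0.694, -0.082], [0.418, -0.077], [0.42, 0.094]] [0.5572 0.0077 0.018 ]
balance ((175.0, 241.5), (135.0, 108.0), 90.0) [[0.74, 0.455], [0.733, 0.196], [0.413, 0.197], [0.42, 0.446]] [0.5763 0.3238 0.03  ]
pan [0.52330825 0.3032354  0.07      ]
[[341, 317], [256, 245], [308, 208], [395, 271]] [[0.419, 0.101], [0.702, 0.095], [0.704, -0.084], [0.415, -0.079]] [0.56011174 0.00836891]
```

View pics/crop2.png

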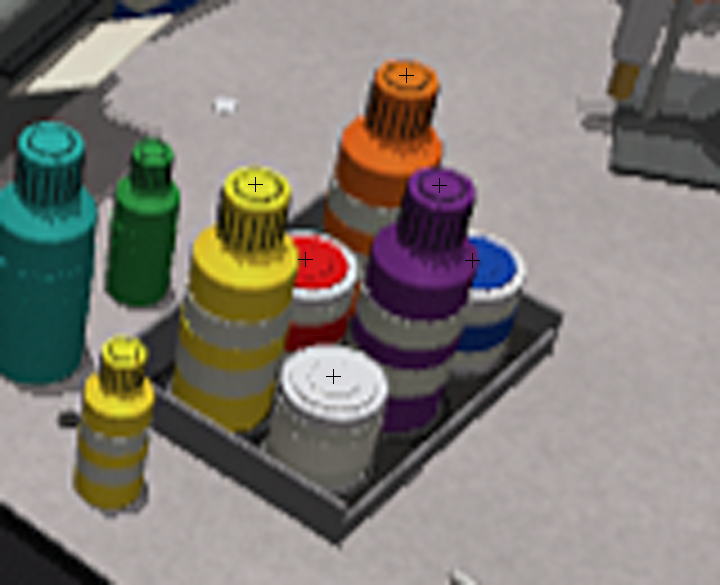

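View pics/crop3.png

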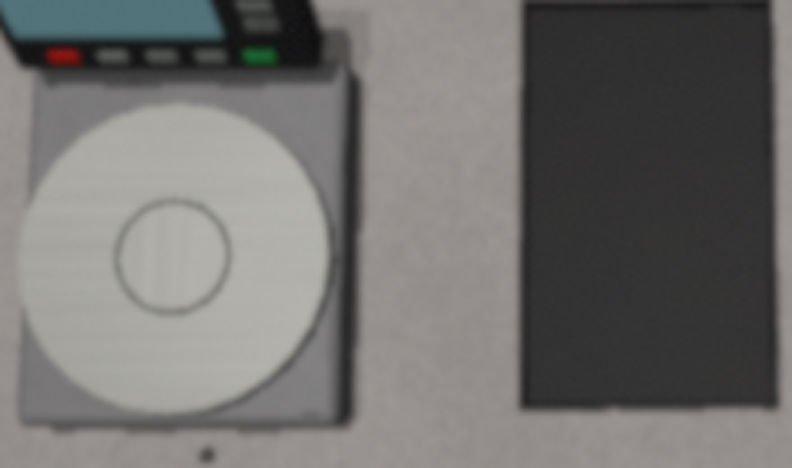

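The side projections (black crosses) land on the caps and lids, so the two views agree. The rack yaw is about 0.4° and the grid residuals are under 1 mm. In crop3 the pan ring is at crop (173,257), so the pan centre is about (0.5225, 0.3035). The tray centre is about (0.558, 0.008).

Now I move to above yellow.

```bash
python3 -m inch '[33,20,4,0,0,-0.049,100, 66,40,8,0,0,-0.098,100, 99,60,12,0,0,-0.147,100, 132,80,16,0,0,-0.196,100, 165,100,20,0,0,-0.245,100, 198,120,24,0,0,-0.294,100, 231,140,28,0,0,-0.343,100, 264,160,30,0,0,-0.392,100]' && python3 -m inch '[30,20,0,0,0,0,100, 60,40,0,0,0,0,100, 85,56,0,0,0,0,100, 100,66,0,0,0,0,100, 103,67,-20,0,0,0,100, 103,67,-40,0,0,0,100, 103,67,-40,0,0,0,100]'
```

```text
clock: 2.02
eef_pos: [0.4565, -0.3009, 0.284]
tool_rot: [1.0, -0.001, 0.0, 0.0]
ft_force: [1.2, -1.2, -0.0]
grip_width: 0.0857
grasp_force: 0.0
clock: 2.6
eef_pos: [0.5565, -0.2337, 0.2386]
tool_rot: [1.0, 0.001, -0.004, -0.002]
ft_force: [-0.6, 0.4, -1.9]
grip_width: 0.0855
grasp_force: 0.0
```

```bash
python3 -m inch '[0,0,-25,0,0,0,100, 0,0,-50,0,0,0,100, 0,0,-70,0,0,0,100, 0,0,-85,0,0,0,100, 0,0,-91,0,0,0,100, 0,0,-91,0,0,0,100]' && python3 -m inch '[0,0,0,0,0,0,40, 0,0,0,0,0,0,20, 0,0,0,0,0,0,0, 0,0,0,0,0,0,0, 0,0,0,0,0,0,0, 0,0,0,0,0,0,0, 0,0,0,0,0,0,0]'
```

```text
clock: 3.1
eef_pos: [0.557, -0.2351, 0.1513]
tool_rot: [1.0, -0.0, -0.001, -0.001]
ft_force: [0.0, -0.0, 0.1]
grip_width: 0.0859
grasp_force: 0.0
clock: 3.68
eef_pos: [0.5588, -0.2352, 0.1538]
tool_rot: [1.0, 0.0, 0.001, 0.0]
ft_force: [-0.4, 0.8, 6.0]
grip_width: 0.0339
grasp_force: 59.9
```

```bash
python3 -m inch '[0,0,8,0,0,0,0, 0,0,25,0,0,0,0, 0,0,50,0,0,0,0, 0,0,75,0,0,0,0, 0,0,100,0,0,0,0, 0,0,115,0,0,0,0, 0,0,120,0,0,0,0, 0,0,120,0,0,0,0]' && python3 -m inch '[0,20,0,0,0,0,0, 0,50,0,0,0,0,0, 0,80,0,0,0,0,0, 0,110,0,0,0,0,0, 0,140,0,0,0,0,0, 0,170,0,0,0,0,0, 0,200,0,0,0,0,0, 0,225,0,0,0,0,0]' && python3 -m inch '[0,13,0,0,0,0,0, 0,18,0,0,0,0,0, 0,18,-15,0,0,0,0, 0,18,-40,0,0,0,0, 0,18,-65,0,0,0,0, 0,18,-90,0,0,0,0, 0,18,-105,0,0,0,0, 0,18,-105,0,0,0,0]'
python3 - <<'E'
from h import *
cv2.imwrite("pics/s1.png",bot.camera("side")[100:400,150:550])
E
```

```text
clock: 4.35
eef_pos: [0.5583, -0.2354, 0.2734]
tool_rot: [1.0, -0.0, 0.001, 0.0]
ft_force: [-0.2, -1.2, -3.3]
grip_width: 0.0342
grasp_force: 60.1
clock: 5.02
eef_pos: [0.5565, -0.0081, 0.2699]
tool_rot: [1.0, 0.0, -0.002, -0.0]
ft_force: [0.7, -0.3, -2.2]
grip_width: 0.0344
grasp_force: 60.4
clock: 5.68
eef_pos: [0.5544, 0.0022, 0.162]
tool_rot: [1.0, 0.002, -0.005, -0.001]
ft_force: [-1.2, 1.2, -3.8]
grip_width: 0.0342
grasp_force: 60.4
```

View pics/s1.png

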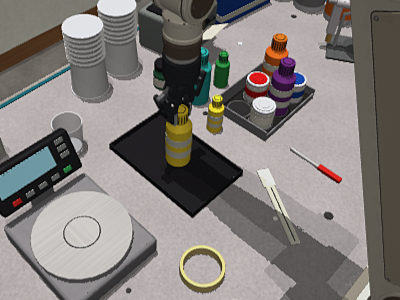

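The picture shows yellow hanging upright over the middle of the tray at about (180,145). I lower slowly to contact.

```bash
python3 -m inch '[0,0,0,0,0,0,0, 0,0,0,0,0,0,0, 0,0,-4,0,0,0,0, 0,0,-8,0,0,0,0, 0,0,-8,0,0,0,0]' && python3 -m inch '[0,0,-3,0,0,0,0, 0,0,-5,0,0,0,0, 0,0,-5,0,0,0,0, 0,0,-5,0,0,0,0]'
```

```text
clock: 6.15
eef_pos: [0.5578, 0.0037, 0.1591]
tool_rot: [1.0, 0.003, -0.0, -0.002]
ft_force: [0.1, -0.3, -3.7]
grip_width: 0.0344
grasp_force: 60.5
clock: 6.48
eef_pos: [0.5578, 0.0038, 0.1541]
tool_rot: [1.0, 0.003, -0.0, -0.002]
ft_force: [-0.8, 0.4, -2.8]
grip_width: 0.0343
grasp_force: 60.5
```

```bash
python3 -m inch '[0,0,-1,0,0,0,0, 0,0,-2,0,0,0,0, 0,0,-2,0,0,0,0, 0,0,-2,0,0,0,0]'
```

```text
clock: 6.82
eef_pos: [0.5579, 0.0038, 0.1522]
tool_rot: [1.0, 0.003, -0.0, -0.002]
ft_force: [0.6, -0.8, -3.4]
grip_width: 0.034
grasp_force: 60.5
```

```bash
python3 -m inch '[0,0,-1,0,0,0,0, 0,0,-2,0,0,0,0, 0,0,-2,0,0,0,0, 0,0,-2,0,0,0,0]'
```

```text
clock: 7.15
eef_pos: [0.5586, 0.0039, 0.152]
tool_rot: [1.0, 0.003, 0.001, -0.002]
ft_force: [-1.2, 0.7, 4.9]
grip_width: 0.0345
grasp_force: 61.6
```

```bash
python3 -m inch '[0,0,0,0,0,0,50, 0,0,0,0,0,0,100, 0,0,0,0,0,0,100, 0,0,0,0,0,0,100, 0,0,25,0,0,0,100, 0,0,50,0,0,0,100, 0,0,75,0,0,0,100, 0,0,85,0,0,0,100]' && python3 -m inch '[-7,-30,0,0,0,0,100, -14,-65,0,0,0,0,100, -21,-100,0,0,0,0,100, -28,-135,0,0,0,0,100, -35,-170,0,0,0,0,100, -42,-205,0,0,0,0,100, -49,-240,0,0,0,0,100, -56,-265,0,0,0,0,100]' && python3 -m inch '[-10,-30,0,0,0,0,100, -12,-40,0,0,0,0,100, -12,-42,0,0,0,0,100, -12,-42,0,0,0,0,100, -12,-42,0,0,0,0,100]'
python3 - <<'E'
from h import *
cv2.imwrite("pics/s2.png",bot.camera("top")[150:350,250:550])
E
```

```text
clock: 7.82
eef_pos: [0.5595, 0.0038, 0.2388]
tool_rot: [1.0, 0.003, 0.003, -0.002]
ft_force: [0.9, 0.3, 0.3]
grip_width: 0.0852
grasp_force: 0.0
clock: 8.48
eef_pos: [0.5011, -0.2639, 0.2344]
tool_rot: [1.0, 0.002, -0.0, -0.001]
ft_force: [0.1, -0.4, 0.1]
grip_width: 0.0854
grasp_force: 0.0
clock: 8.9
eef_pos: [0.4902, -0.3021, 0.2349]
tool_rot: [1.0, 0.004, -0.0, -0.002]
ft_force: [-0.9, 0.3, -0.5]
grip_width: 0.0853
grasp_force: 0.0
```

View pics/s2.png

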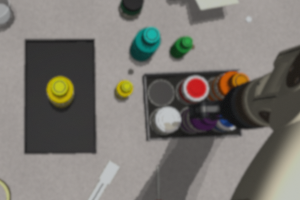

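Yellow stands upright in the tray, at crop (60,91). The rack place it left is empty. Next I grasp purple.

```bash
python3 -m inch '[0,-1,-25,0,0,0,100, 0,-1,-50,0,0,0,100, 0,-1,-70,0,0,0,100, 0,-1,-80,0,0,0,100, 0,-1,-81,0,0,0,100, 0,-1,-81,0,0,0,100, 0,-1,-81,0,0,0,50, 0,-1,-81,0,0,0,0]' && python3 -m inch '[0,0,0,0,0,0,0, 0,0,0,0,0,0,0, 0,0,0,0,0,0,0, 0,0,0,0,0,0,0, 0,0,0,0,0,0,0]'
```

```text
clock: 9.62
eef_pos: [0.4911, -0.3045, 0.156]
tool_rot: [1.0, 0.003, 0.001, -0.001]
ft_force: [-0.2, 0.3, 0.0]
grip_width: 0.064
grasp_force: 0.0
clock: 10.03
eef_pos: [0.4907, -0.3045, 0.1556]
tool_rot: [1.0, 0.003, 0.001, -0.001]
ft_force: [1.5, 0.6, 5.0]
grip_width: 0.0346
grasp_force: 59.9
```

```bash
python3 -m inch '[0,0,8,0,0,0,0, 0,0,25,0,0,0,0, 0,0,50,0,0,0,0, 0,0,75,0,0,0,0, 0,0,100,0,0,0,0, 0,0,115,0,0,0,0, 0,0,120,0,0,0,0, 0,0,120,0,0,0,0]' && python3 -m inch '[0,20,0,0,0,0,0, 0,50,0,0,0,0,0, 0,85,0,0,0,0,0, -4,120,0,0,0,0,0, -8,155,0,0,0,0,0, -12,190,0,0,0,0,0, -12,225,0,0,0,0,0, -12,260,0,0,0,0,0]' && python3 -m inch '[0,30,0,0,0,0,0, 0,45,0,0,0,0,0, 0,50,0,0,0,0,0, 0,50,-25,0,0,0,0, 0,50,-55,0,0,0,0, 0,50,-85,0,0,0,0, 0,50,-105,0,0,0,0, 0,50,-110,0,0,0,0]' && python3 -m inch '[0,0,0,0,0,0,0, 0,0,0,0,0,0,0, 0,0,-5,0,0,0,0, 0,0,-8,0,0,0,0, 0,0,-8,0,0,0,0, 0,0,-8,0,0,0,0]'
```

```text
clock: 10.7
eef_pos: [0.4903, -0.3046, 0.2754]
tool_rot: [1.0, 0.003, 0.001, -0.001]
ft_force: [1.1, -0.6, -2.9]
grip_width: 0.0347
grasp_force: 60.0
clock: 11.37
eef_pos: [0.4762, -0.0427, 0.2723]
tool_rot: [1.0, 0.003, -0.002, -0.002]
ft_force: [0.1, -0.5, -2.3]
grip_width: 0.0343
grasp_force: 60.3
clock: 12.03
eef_pos: [0.4739, 0.0037, 0.1592]
tool_rot: [1.0, 0.004, -0.005, -0.002]
ft_force: [-0.6, -0.5, -2.3]
grip_width: 0.0341
grasp_force: 60.3
clock: 12.53
eef_pos: [0.4782, 0.0045, 0.1568]
tool_rot: [1.0, 0.004, 0.0, -0.002]
ft_force: [0.5, -0.6, -2.3]
grip_width: 0.0336
grasp_force: 60.4
```

```bash
python3 -m inch '[0,0,-2,0,0,0,0, 0,0,-3,0,0,0,0, 0,0,-4,0,0,0,0, 0,0,-4,0,0,0,0, 0,0,-4,0,0,0,0]'
```

```text
clock: 12.95
eef_pos: [0.4787, 0.0046, 0.1536]
tool_rot: [1.0, 0.004, 0.001, -0.002]
ft_force: [-1.2, 0.6, 5.1]
grip_width: 0.0341
grasp_force: 61.5
```

```bash
python3 -m inch '[0,0,0,0,0,0,50, 0,0,0,0,0,0,100, 0,0,0,0,0,0,100, 0,0,0,0,0,0,100, 0,0,25,0,0,0,100, 0,0,50,0,0,0,100, 0,0,75,0,0,0,100, 0,0,85,0,0,0,100]' && python3 -m inch '[8,-30,0,0,0,0,100, 16,-65,0,0,0,0,100, 24,-100,0,0,0,0,100, 32,-135,0,0,0,0,100, 40,-170,0,0,0,0,100, 48,-205,0,0,0,0,100, 56,-240,0,0,0,0,100, 64,-275,0,0,0,0,100]' && python3 -m inch '[6,-35,0,0,0,0,100, 12,-70,0,0,0,0,100, 15,-90,0,0,0,0,100, 17,-99,0,0,0,0,100, 17,-100,0,0,0,0,100, 17,-100,0,0,0,0,100]'
```

```text
clock: 13.62
eef_pos: [0.4795, 0.0045, 0.2406]
tool_rot: [1.0, 0.004, 0.002, -0.002]
ft_force: [0.6, -0.9, 0.6]
grip_width: 0.0852
grasp_force: 0.0
clock: 14.28
eef_pos: [0.542, -0.2723, 0.237]
tool_rot: [1.0, 0.004, -0.0, -0.002]
ft_force: [1.2, 0.2, 0.3]
grip_width: 0.0855
grasp_force: 0.0
clock: 14.78
eef_pos: [0.5586, -0.3709, 0.2363]
tool_rot: [1.0, 0.003, -0.001, -0.003]
ft_force: [-0.4, -0.1, 0.1]
grip_width: 0.0851
grasp_force: 0.0
```

```bash
python3 -m inch '[0,0,-25,0,0,0,100, 0,0,-50,0,0,0,100, 0,0,-70,0,0,0,100, 0,0,-80,0,0,0,100, 0,0,-82,0,0,0,100, 0,0,-82,0,0,0,100, 0,0,-82,0,0,0,50, 0,0,-82,0,0,0,0]' && python3 -m inch '[0,0,0,0,0,0,0, 0,0,0,0,0,0,0, 0,0,0,0,0,0,0, 0,0,0,0,0,0,0, 0,0,0,0,0,0,0]'
```

```text
clock: 15.45
eef_pos: [0.56, -0.3708, 0.1574]
tool_rot: [1.0, 0.004, 0.001, -0.001]
ft_force: [0.5, 1.1, 0.1]
grip_width: 0.0639
grasp_force: 0.0
clock: 15.87
eef_pos: [0.5597, -0.3708, 0.1568]
tool_rot: [1.0, 0.004, 0.001, -0.002]
ft_force: [-0.7, 1.5, 6.2]
grip_width: 0.0344
grasp_force: 60.2
```

```bash
python3 -m inch '[0,0,8,0,0,0,0, 0,0,25,0,0,0,0, 0,0,50,0,0,0,0, 0,0,75,0,0,0,0, 0,0,100,0,0,0,0, 0,0,115,0,0,0,0, 0,0,120,0,0,0,0, 0,0,120,0,0,0,0]' && python3 -m inch '[0,20,0,0,0,0,0, 0,50,0,0,0,0,0, 0,85,0,0,0,0,0, 0,120,0,0,0,0,0, 0,155,0,0,0,0,0, 0,190,0,0,0,0,0, 0,225,0,0,0,0,0, 0,260,0,0,0,0,0]' && python3 -m inch '[20,30,0,0,0,0,0, 40,55,0,0,0,0,0, 58,80,0,0,0,0,0, 70,100,0,0,0,0,0, 77,113,0,0,0,0,0, 79,116,0,0,0,0,0, 79,116,0,0,0,0,0, 79,116,0,0,0,0,0]' && python3 -m inch '[0,0,-25,0,0,0,0, 0,0,-55,0,0,0,0, 0,0,-85,0,0,0,0, 0,0,-105,0,0,0,0, 0,0,-115,0,0,0,0, 0,0,-118,0,0,0,0, 0,0,-118,0,0,0,0, 0,0,-118,0,0,0,0]'
```

```text
clock: 16.53
eef_pos: [0.5593, -0.3709, 0.2764]
tool_rot: [1.0, 0.004, 0.001, -0.002]
ft_force: [-1.2, -0.3, -3.0]
grip_width: 0.0345
grasp_force: 60.1
clock: 17.2
eef_pos: [0.5574, -0.1088, 0.2728]
tool_rot: [1.0, 0.004, -0.002, -0.003]
ft_force: [1.2, 0.5, -1.9]
grip_width: 0.0346
grasp_force: 60.3
clock: 17.87
eef_pos: [0.6371, 0.0048, 0.2737]
tool_rot: [1.0, 0.004, -0.002, -0.002]
ft_force: [-0.4, -0.2, -2.4]
grip_width: 0.0344
grasp_force: 60.3
clock: 18.53
eef_pos: [0.6388, 0.0049, 0.159]
tool_rot: [1.0, 0.004, 0.001, -0.002]
ft_force: [0.2, 0.2, -1.7]
grip_width: 0.034
grasp_force: 60.5
```

```bash
python3 -m inch '[0,0,-2,0,0,0,0, 0,0,-4,0,0,0,0, 0,0,-5,0,0,0,0, 0,0,-5,0,0,0,0, 0,0,-5,0,0,0,0]'
```

```text
clock: 18.95
eef_pos: [0.6393, 0.0056, 0.1547]
tool_rot: [1.0, 0.004, 0.002, -0.002]
ft_force: [-0.5, 0.8, 4.2]
grip_width: 0.034
grasp_force: 61.3
```

```bash
python3 -m inch '[0,0,0,0,0,0,50, 0,0,0,0,0,0,100, 0,0,0,0,0,0,100, 0,0,0,0,0,0,100, 0,0,25,0,0,0,100, 0,0,50,0,0,0,100, 0,0,75,0,0,0,100, 0,0,85,0,0,0,100]' && python3 -m inch '[-10,-30,0,0,0,0,100, -20,-65,0,0,0,0,100, -30,-100,0,0,0,0,100, -40,-135,0,0,0,0,100, -50,-170,0,0,0,0,100, -60,-205,0,0,0,0,100, -70,-240,0,0,0,0,100, -79,-270,0,0,0,0,100]'
python3 - <<'E'
from h import *
cv2.imwrite("pics/s3.png",bot.camera("side")[100:340,220:540])
t=bot.camera("top")
h=cv2.cvtColor(t,cv2.COLOR_BGR2HSV)
for n,(a,b) in {"y":(22,33),"o":(5,16),"p":(135,160)}.items():
    m=((h[...,0]>=a)&(h[...,0]<=b)&(h[...,1]>110)&(h[...,2]>60)).astype(np.uint8);m[:, :275]=0;m[:,346:]=0;m[:190]=0;m[304:]=0
    ys,xs=np.nonzero(m);print(n,len(xs),xs.mean(),ys.mean())
for p in[(.4787,.0046,.159),(.5586,.004,.159),(.639,.005,.159)]:print(proj("top",p))
cv2.imwrite("pics/s3t.png",cv2.resize(t[180:310,265:500],None,fx=3,fy=3))
E
```

```text
clock: 19.62
eef_pos: [0.6393, 0.0055, 0.241]
tool_rot: [1.0, 0.004, 0.003, -0.002]
ft_force: [-0.1, -0.4, 0.4]
grip_width: 0.0853
grasp_force: 0.0
clock: 20.28
eef_pos: [0.5578, -0.2666, 0.2364]
tool_rot: [1.0, 0.003, -0.001, -0.002]
ft_force: [0.8, -0.2, 0.4]
grip_width: 0.0854
grasp_force: 0.0
y 691 309.78437047756876 240.0767004341534
o 462 309.1623376623377 207.32683982683983
p 534 310.2790262172285 275.9831460674157
[[310.07837441 275.00612722]]
[[309.40713727 236.27247666]]
[[307.97871898 198.16858681]]
```

View pics/s3t.png

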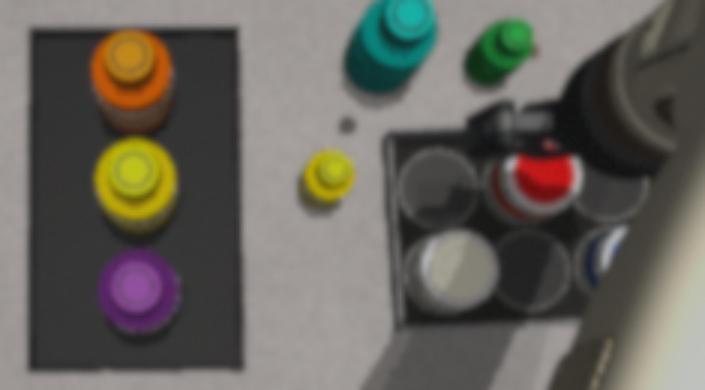

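View pics/s3.png

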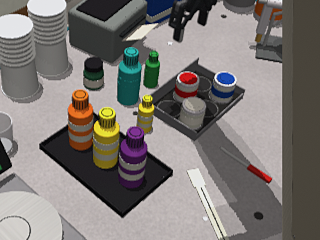

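All three bottles stand upright in the tray. Caps in the top crop: orange (130,57), yellow (133,172), purple (137,288). The red tin at (545,178) is free and the ring places are visible. Next I grasp the tin.

```bash
python3 - <<'E'
from h import *
for p in[(440,187),(531,270)]:print(onz("top",(p[0]/3+265,p[1]/3+180),.006))
E
python3 -m inch '[0,-20,0,0,0,0,100, 1,-34,0,0,0,0,100, 1,-37,-10,0,0,0,100, 1,-37,-40,0,0,0,100, 1,-37,-70,0,0,0,100, 1,-37,-100,0,0,0,100, 1,-37,-125,0,0,0,100, 1,-37,-135,0,0,0,100]' && python3 -m inch '[0,0,0,0,0,0,100, 0,0,-15,0,0,0,100, 0,0,-30,0,0,0,100, 0,0,-45,0,0,0,100, 0,0,-52,0,0,0,100, 0,0,-53,0,0,0,100, 0,0,-53,0,0,0,100]'
```

```text
[ 0.55835046 -0.23769079  0.006     ]
[ 0.48980843 -0.30648993  0.006     ]
clock: 21.05
eef_pos: [0.5571, -0.2986, 0.0965]
tool_rot: [1.0, 0.004, -0.004, -0.005]
ft_force: [0.0, 0.7, -0.7]
grip_width: 0.0855
grasp_force: 0.0
clock: 21.63
eef_pos: [0.5605, -0.3015, 0.0501]
tool_rot: [1.0, 0.004, 0.0, -0.002]
ft_force: [0.1, -0.7, -0.6]
grip_width: 0.0853
grasp_force: 0.0
```

```bash
python3 -m inch '[0,-1,0,0,0,0,80, 0,-1,0,0,0,0,60, 0,-1,0,0,0,0,40, 0,-1,0,0,0,0,20, 0,-1,0,0,0,0,0, 0,-1,0,0,0,0,0, 0,-1,0,0,0,0,0]'
```

```text
clock: 22.22
eef_pos: [0.5611, -0.3031, 0.0511]
tool_rot: [1.0, 0.004, 0.001, -0.001]
ft_force: [0.4, 0.7, 5.8]
grip_width: 0.0569
grasp_force: 64.5
```

```bash
python3 -m inch '[0,0,8,0,0,0,0, 0,0,30,0,0,0,0, 0,0,60,0,0,0,0, 0,0,90,0,0,0,0, 0,0,120,0,0,0,0, 0,0,150,0,0,0,0, 0,0,180,0,0,0,0, 0,0,200,0,0,0,0]' && python3 -m inch '[0,10,8,0,0,0,0, 0,35,10,0,0,0,0, -2,70,10,0,0,0,0, -4,105,10,0,0,0,0, -6,140,10,0,0,0,0, -8,175,10,0,0,0,0, -10,210,10,0,0,0,0, -12,245,10,0,0,0,0]' && python3 -m inch '[-2,35,0,0,0,0,0, -4,70,0,0,0,0,0, -6,105,0,0,0,0,0, -8,140,0,0,0,0,0, -12,175,0,0,0,0,0, -16,210,0,0,0,0,0, -20,245,0,0,0,0,0, -24,280,0,0,0,0,0]' && python3 -m inch '[-1,30,0,0,0,0,0, -1,55,0,0,0,0,0, -1,70,0,0,0,0,0, -1,78,0,0,0,0,0, -1,81,0,0,0,0,0, -1,81,0,0,0,0,0, -1,81,0,0,0,0,0]'
```

```text
clock: 22.88
eef_pos: [0.5601, -0.3027, 0.2526]
tool_rot: [1.0, 0.004, 0.001, -0.001]
ft_force: [0.7, -1.0, -1.3]
grip_width: 0.0567
grasp_force: 64.3
clock: 23.55
eef_pos: [0.5463, -0.0552, 0.2578]
tool_rot: [1.0, 0.004, -0.002, -0.002]
ft_force: [0.4, 1.3, -2.3]
grip_width: 0.0571
grasp_force: 64.4
clock: 24.22
eef_pos: [0.5384, 0.0463, 0.259]
tool_rot: [0.999, 0.034, -0.001, -0.018]
ft_force: [-0.5, 0.0, -2.1]
grip_width: 0.0567
grasp_force: 64.4
clock: 24.8
eef_pos: [0.5426, 0.0891, 0.2592]
tool_rot: [0.997, 0.064, -0.003, -0.034]
ft_force: [-0.3, -0.5, -2.3]
grip_width: 0.0566
grasp_force: 64.5
```

```bash
python3 -c "
from workcell import bot
o=bot.get_obs();print(o['joint_pos'].round(3),o['eef_pos'],o['tool_rot'],o['tau'].round(1))"
```

```text
[0.128 0.339 0.154 1.387 0.067 3.141] [0.54260308 0.0890909  0.25920964] [ 0.99734949  0.06449003 -0.00321307 -0.03353662] [  0.2 -43.2  26.3   0.    0.3   0. ]
```

Joint 6 has reached its limit, since with this yaw q6 = π + q1. The tin is round, so I turn the tool about z to free the joint.

```bash
python3 -m inch '[0,0,0,0,0,0.1,0, 0,0,0,0,0,0.2,0, 0,0,0,0,0,0.3,0, 0,0,0,0,0,0.4,0, 0,0,0,0,0,0.5,0, 0,0,0,0,0,0.6,0, 0,0,0,0,0,0.7,0, 0,0,0,0,0,0.8,0]' && python3 -m inch '[0,0,0,0,0,0.1,0, 0,0,0,0,0,0.2,0, 0,0,0,0,0,0.2,0, 0,0,0,0,0,0.2,0]'; python3 -c "
from workcell import bot
from scipy.spatial.transform import Rotation as R
import numpy as np
o=bot.get_obs();print(o['joint_pos'].round(3))
q=R.from_quat([np.cos(.5),np.sin(.5),0,0]);print((q*R.from_quat(o['tool_rot']).inv()).as_rotvec())"
```

```text
clock: 25.47
eef_pos: [0.5426, 0.0887, 0.2593]
tool_rot: [0.893, 0.45, -0.016, -0.03]
ft_force: [0.5, -0.6, -2.2]
grip_width: 0.0567
grasp_force: 64.1
clock: 25.8
eef_pos: [0.5427, 0.0889, 0.2593]
tool_rot: [0.845, 0.534, -0.019, -0.028]
ft_force: [0.2, 1.1, -1.1]
grip_width: 0.0567
grasp_force: 64.1
[0.144 0.383 0.217 1.462 0.036 2.158]
[-0.03115622 -0.0600868  -0.1261888 ]
```

```bash
python3 -m inch '[0,0,0,-0.015,-0.03,0,0, 0,0,0,-0.031,-0.06,0,0, -2,20,0,-0.031,-0.06,0,0, -4,50,0,-0.031,-0.06,0,0, -6,80,0,-0.031,-0.06,0,0, -9,110,0,-0.031,-0.06,0,0, -12,140,0,-0.031,-0.06,0,0, -15,170,0,-0.031,-0.06,0,0]' && python3 -m inch '[-2,25,0,0,0,0,0, -3,40,0,0,0,0,0, -3,44,0,0,0,0,0, -3,44,0,0,0,0,0, -3,44,0,0,0,0,0]';  python3 -c "
from workcell import bot
from scipy.spatial.transform import Rotation as R
o=bot.get_obs();print(o['joint_pos'].round(3),R.from_quat(o['tool_rot']).as_matrix()[:,2])"
```

```text
clock: 26.47
eef_pos: [0.5273, 0.2602, 0.2594]
tool_rot: [0.846, 0.534, -0.002, 0.001]
ft_force: [1.1, 0.1, -0.9]
grip_width: 0.0571
grasp_force: 64.4
clock: 26.88
eef_pos: [0.5248, 0.3021, 0.2592]
tool_rot: [0.845, 0.534, -0.002, 0.001]
ft_force: [0.3, -1.0, -1.7]
grip_width: 0.057
grasp_force: 64.4
[ 0.524  0.457  0.331  1.449 -0.003  2.538] [-0.00224256 -0.00480503 -0.99998594]
```

```bash
python3 -m inch '[0,1,-15,0,0,0,0, -1,3,-40,0,0,0,0, -1,3,-65,0,0,0,0, -1,3,-90,0,0,0,0, -1,3,-110,0,0,0,0, -1,3,-125,0,0,0,0, -1,3,-132,0,0,0,0, -1,3,-132,0,0,0,0]' && python3 -m inch '[0,0,0,0,0,0,0, 0,0,-3,0,0,0,0, 0,0,-6,0,0,0,0, 0,0,-8,0,0,0,0, 0,0,-8,0,0,0,0, 0,0,-8,0,0,0,0]'
python3 - <<'E'
from h import *
t=bot.camera("side");cv2.imwrite("pics/s4.png",cv2.resize(t[260:430,130:330],None,fx=3,fy=3))
E
```

```text
clock: 27.55
eef_pos: [0.5229, 0.3039, 0.1255]
tool_rot: [0.846, 0.534, -0.004, 0.001]
ft_force: [0.3, -0.3, -1.4]
grip_width: 0.0565
grasp_force: 64.4
clock: 28.05
eef_pos: [0.5236, 0.3062, 0.1195]
tool_rot: [0.845, 0.535, -0.002, 0.001]
ft_force: [0.5, -0.2, -1.2]
grip_width: 0.0564
grasp_force: 64.4
```

View pics/s4.png

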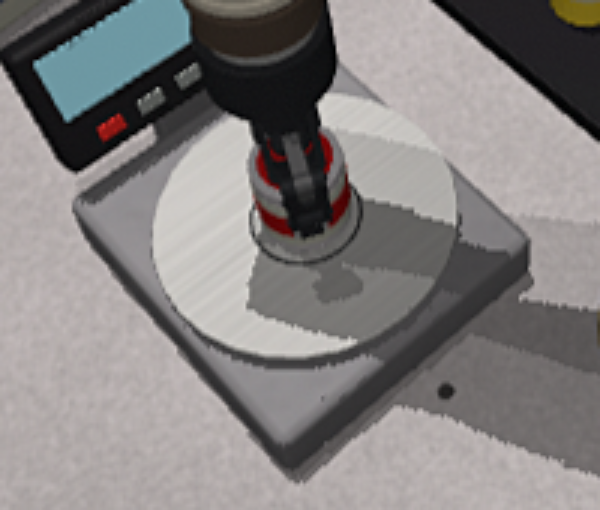

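The tin hangs about 4 mm above the pan, inside the ring (ring cols 250–361, tin 248–355) and slightly to its left. I nudge it and lower gently.

```bash
python3 -m inch '[-1,-2,-1,0,0,0,0, -1,-2,-2,0,0,0,0, -1,-2,-3,0,0,0,0, -1,-2,-3,0,0,0,0, -1,-2,-3,0,0,0,0]' && python3 -m inch '[0,0,-0.5,0,0,0,0, 0,0,-1,0,0,0,0, 0,0,-1.5,0,0,0,0, 0,0,-1.5,0,0,0,0, 0,0,-1.5,0,0,0,0]'
```

```text
clock: 28.52
eef_pos: [0.5225, 0.3041, 0.1162]
tool_rot: [0.845, 0.535, -0.002, 0.001]
ft_force: [-0.9, 0.1, -2.0]
grip_width: 0.0571
grasp_force: 64.4
clock: 28.93
eef_pos: [0.5227, 0.3042, 0.1152]
tool_rot: [0.845, 0.535, -0.002, 0.001]
ft_force: [-1.5, -0.7, 0.7]
grip_width: 0.057
grasp_force: 64.6
```

```bash
python3 -m inch '[0,0,-0.5,0,0,0,0, 0,0,-0.5,0,0,0,0, 0,0,-0.5,0,0,0,75, 0,0,-0.5,0,0,0,90, 0,0,-0.5,0,0,0,100, 0,0,-0.5,0,0,0,100, 0,0,-0.5,0,0,0,100, 0,0,-0.5,0,0,0,100]' && python3 -m inch '[0,0,10,0,0,0,100, 0,0,30,0,0,0,100, 0,0,60,0,0,0,100, 0,0,90,0,0,0,100, 0,0,115,0,0,0,100, 0,0,130,0,0,0,100, 0,0,135,0,0,0,100]' && python3 -m inch '[0,-30,0,0,0,-0.1,100, 0,-65,0,0,0,-0.2,100, 0,-100,0,0,0,-0.3,100, 10,-135,0,0,0,-0.4,100, 25,-165,0,0,0,-0.5,100, 40,-195,0,0,0,-0.6,100, 60,-220,0,0,0,-0.7,100, 80,-245,0,0,0,-0.8,100]' && python3 -m inch '[15,-25,0,0,0,-0.026,100, 30,-45,0,0,0,-0.026,100, 36,-53,0,0,0,-0.026,100, 36,-53,0,0,0,-0.026,100, 36,-53,0,0,0,-0.026,100]'
python3 - <<'E'
from h import *
from scipy.spatial.transform import Rotation as R
print(R.from_quat(bot.get_obs()['tool_rot']).as_matrix().round(4).tolist())
t=bot.camera("top");cv2.imwrite("pics/s5.png",cv2.resize(t[185:325,120:360],None,fx=3,fy=3))
s=bot.camera("side");cv2.imwrite("pics/s5s.png",cv2.resize(s[270:430,130:330],None,fx=3,fy=3))
E
```

```text
clock: 29.6
eef_pos: [0.5226, 0.3042, 0.1141]
tool_rot: [0.845, 0.535, -0.002, 0.001]
ft_force: [0.4, 0.1, -0.7]
grip_width: 0.0852
grasp_force: 0.0
clock: 30.18
eef_pos: [0.524, 0.305, 0.254]
tool_rot: [0.845, 0.535, 0.002, 0.001]
ft_force: [0.4, 0.7, 0.2]
grip_width: 0.0853
grasp_force: 0.0
clock: 30.85
eef_pos: [0.6026, 0.0574, 0.249]
tool_rot: [0.987, 0.161, -0.003, 0.0]
ft_force: [-0.3, -0.1, 0.6]
grip_width: 0.0852
grasp_force: 0.0
clock: 31.27
eef_pos: [0.6381, 0.0063, 0.2485]
tool_rot: [0.989, 0.151, -0.003, -0.0]
ft_force: [-0.2, 0.7, -0.1]
grip_width: 0.0852
grasp_force: 0.0
[[0.9546, 0.2979, -0.0061], [0.2979, -0.9546, -0.0004], [-0.0059, -0.0014, -1.0]]
```

View pics/s5.png

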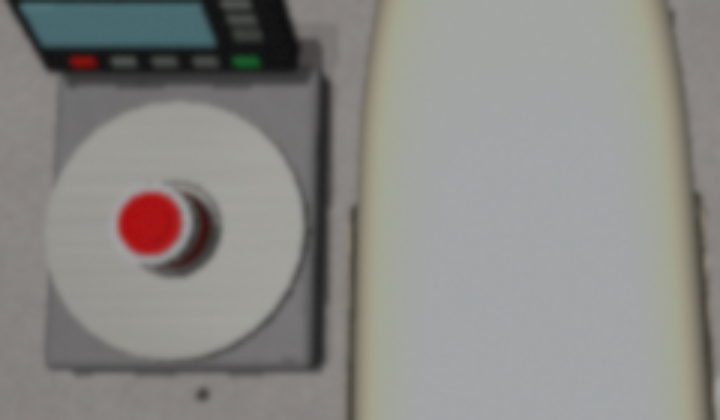

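The tin stands upright on the pan, lid at crop (150,224), with its base in the ring. I compute its offset from the centre and grasp orange.

```bash
python3 - <<'E'
from h import *
print(onz("top",(150/3+120,224/3+185),.132),onz("top",(178.1,261.4),.07))
E
python3 -m inch '[1,-1,-25,0,0,0,100, 1,-1,-50,0,0,0,100, 1,-1,-75,0,0,0,100, 1,-1,-90,0,0,0,100, 1,-1,-93,0,0,0,100, 1,-1,-93,0,0,0,100, 1,-1,-93,0,0,0,50, 1,-1,-93,0,0,0,0]' && python3 -m inch '[0,0,0,0,0,0,0, 0,0,0,0,0,0,0, 0,0,0,0,0,0,0, 0,0,0,0,0,0,0, 0,0,0,0,0,0,0]'
```

```text
[0.52086646 0.30027248 0.132     ] [0.52239892 0.30299902 0.07      ]
clock: 32.03
eef_pos: [0.6406, 0.0058, 0.1584]
tool_rot: [0.988, 0.151, -0.0, 0.0]
ft_force: [0.2, 0.5, 0.1]
grip_width: 0.0636
grasp_force: 0.0
clock: 32.45
eef_pos: [0.6405, 0.0054, 0.1579]
tool_rot: [0.989, 0.151, -0.001, 0.0]
ft_force: [-0.0, 0.7, 6.3]
grip_width: 0.0344
grasp_force: 60.0
```

```bash
python3 -m inch '[0,0,8,0,0,0,0, 0,0,30,0,0,0,0, 0,0,60,0,0,0,0, 0,0,90,0,0,0,0, 0,0,120,0,0,0,0, 0,0,145,0,0,0,0, 0,0,158,0,0,0,0, 0,0,160,0,0,0,0]' && python3 -m inch '[-5,-12,0,0,0,0,0, -15,-30,0,0,0,0,0, -30,-55,0,0,0,0,0, -50,-80,0,0,0,0,0, -70,-108,0,0,0,0,0, -80,-140,0,0,0,0,0, -80,-175,0,0,0,0,0, -80,-210,0,0,0,0,0]' && python3 -m inch '[0,-35,0,0,0,0,0, 0,-70,0,0,0,0,0, 0,-105,0,0,0,0,0, 0,-135,0,0,0,0,0, 0,-157,0,0,0,0,0, 0,-166,0,0,0,0,0, 0,-167,0,0,0,0,0, 0,-167,0,0,0,0,0]' && python3 -m inch '[0,0,-25,0,0,0,0, 0,0,-55,0,0,0,0, 0,0,-85,0,0,0,0, 0,0,-115,0,0,0,0, 0,0,-135,0,0,0,0, 0,0,-145,0,0,0,0, 0,0,-150,0,0,0,0, 0,0,-150,0,0,0,0]' && python3 -m inch '[0,0,0,0,0,0,0, 0,0,0,0,0,0,0, 0,0,0,0,0,0,0]'
```

```text
clock: 33.12
eef_pos: [0.6405, 0.0049, 0.3199]
tool_rot: [0.989, 0.151, 0.001, 0.001]
ft_force: [0.5, -0.4, -2.4]
grip_width: 0.0341
grasp_force: 60.1
clock: 33.78
eef_pos: [0.5571, -0.2065, 0.3145]
tool_rot: [0.989, 0.151, -0.004, -0.001]
ft_force: [1.8, -1.1, -2.9]
grip_width: 0.034
grasp_force: 60.3
clock: 34.45
eef_pos: [0.5587, -0.3719, 0.3143]
tool_rot: [0.989, 0.15, -0.003, -0.001]
ft_force: [-0.1, -0.5, -2.6]
grip_width: 0.0343
grasp_force: 60.4
clock: 35.12
eef_pos: [0.5596, -0.3705, 0.1658]
tool_rot: [0.988, 0.152, -0.003, -0.0]
ft_force: [-0.1, 0.6, -2.6]
grip_width: 0.0341
grasp_force: 60.4
clock: 35.37
eef_pos: [0.5605, -0.3724, 0.1684]
tool_rot: [0.989, 0.151, -0.001, 0.001]
ft_force: [-0.1, -0.5, -2.7]
grip_width: 0.034
grasp_force: 60.4
```

```bash
python3 -m inch '[0,1,-2,0,0,0,0, 0,1,-4,0,0,0,0, 0,1,-6,0,0,0,0, 0,1,-7.5,0,0,0,0, 0,1,-8,0,0,0,0, 0,1,-8,0,0,0,0, 0,1,-8,0,0,0,0]' && python3 -m inch '[0,0,-0.5,0,0,0,0, 0,0,-1,0,0,0,0, 0,0,-1,0,0,0,0, 0,0,-1,0,0,0,0]'
```

```text
clock: 35.95
eef_pos: [0.56, -0.3709, 0.16]
tool_rot: [0.989, 0.151, -0.001, 0.001]
ft_force: [-1.9, 1.8, 4.8]
grip_width: 0.0339
grasp_force: 61.2
clock: 36.28
eef_pos: [0.5601, -0.3708, 0.16]
tool_rot: [0.989, 0.151, -0.001, 0.001]
ft_force: [-2.8, 3.4, 9.6]
grip_width: 0.0341
grasp_force: 61.7
```

```bash
python3 -m inch '[0,0,1,0,0,0,50, 0,0,1,0,0,0,100, 0,0,1,0,0,0,100, 0,0,1,0,0,0,100, 0,0,25,0,0,0,100, 0,0,50,0,0,0,100, 0,0,75,0,0,0,100, 0,0,85,0,0,0,100]' && python3 -m inch '[-8,30,0,0,0,0,100, -16,65,0,0,0,0,100, -24,100,0,0,0,0,100, -32,135,0,0,0,0,100, -40,170,0,0,0,0,100, -48,205,0,0,0,0,100, -56,240,0,0,0,0,100, -64,275,0,0,0,0,100]' && python3 -m inch '[-6,35,0,0,0,0,100, -12,70,0,0,0,0,100, -16,90,0,0,0,0,100, -17,99,0,0,0,0,100, -17,100,0,0,0,0,100, -17,100,0,0,0,0,100]'
```

```text
clock: 36.95
eef_pos: [0.5607, -0.3716, 0.246]
tool_rot: [0.989, 0.151, -0.0, 0.002]
ft_force: [0.1, -0.6, 0.7]
grip_width: 0.0851
grasp_force: 0.0
clock: 37.62
eef_pos: [0.4946, -0.0943, 0.2415]
tool_rot: [0.989, 0.151, -0.002, 0.0]
ft_force: [0.1, 0.3, -0.1]
grip_width: 0.0855
grasp_force: 0.0
clock: 38.12
eef_pos: [0.4788, 0.004, 0.242]
tool_rot: [0.988, 0.151, -0.002, 0.001]
ft_force: [0.4, 0.3, -1.0]
grip_width: 0.0857
grasp_force: 0.0
```

```bash
python3 -m inch '[0,0,-25,0,0,0,100, 0,0,-50,0,0,0,100, 0,0,-70,0,0,0,100, 0,0,-85,0,0,0,100, 0,0,-87,0,0,0,100, 0,0,-87,0,0,0,100, 0,0,-87,0,0,0,50, 0,0,-87,0,0,0,0]' && python3 -m inch '[0,0,0,0,0,0,0, 0,0,0,0,0,0,0, 0,0,0,0,0,0,0, 0,0,0,0,0,0,0, 0,0,0,0,0,0,0]'
```

```text
clock: 38.78
eef_pos: [0.4797, 0.0035, 0.1565]
tool_rot: [0.989, 0.15, -0.001, 0.0]
ft_force: [-0.7, -0.5, 0.9]
grip_width: 0.0642
grasp_force: 0.0
clock: 39.2
eef_pos: [0.4794, 0.0044, 0.1565]
tool_rot: [0.989, 0.151, -0.001, 0.0]
ft_force: [-0.8, 0.7, 6.4]
grip_width: 0.0343
grasp_force: 59.5
```

```bash
python3 -m inch '[0,0,8,0,0,0,0, 0,0,25,0,0,0,0, 0,0,50,0,0,0,0, 0,0,75,0,0,0,0, 0,0,100,0,0,0,0, 0,0,115,0,0,0,0, 0,0,120,0,0,0,0, 0,0,120,0,0,0,0]' && python3 -m inch '[0,-20,0,0,0,0,0, 2,-50,0,0,0,0,0, 4,-85,0,0,0,0,0, 6,-120,0,0,0,0,0, 8,-155,0,0,0,0,0, 10,-190,0,0,0,0,0, 12,-225,0,0,0,0,0, 12,-260,0,0,0,0,0]' && python3 -m inch '[0,-30,0,0,0,0,0, 0,-45,0,0,0,0,0, 0,-49,0,0,0,0,0, 0,-49,0,0,0,0,0, 0,-49,-20,0,0,0,0, 0,-49,-50,0,0,0,0, 0,-49,-80,0,0,0,0, 0,-49,-100,0,0,0,0]' && python3 -m inch '[0,0,-5,0,0,0,0, 0,0,-8,0,0,0,0, 0,0,-9,0,0,0,0, 0,0,-9,0,0,0,0, 0,0,-9,0,0,0,0]'
```

```text
clock: 39.87
eef_pos: [0.4791, 0.0041, 0.2764]
tool_rot: [0.989, 0.151, -0.001, 0.0]
ft_force: [0.4, 0.6, -2.4]
grip_width: 0.0342
grasp_force: 60.0
clock: 40.53
eef_pos: [0.4897, -0.2571, 0.2729]
tool_rot: [0.989, 0.151, -0.004, -0.001]
ft_force: [1.3, -0.0, -2.8]
grip_width: 0.0344
grasp_force: 60.3
clock: 41.2
eef_pos: [0.4895, -0.3018, 0.1723]
tool_rot: [0.988, 0.152, -0.004, -0.002]
ft_force: [0.0, 1.3, -3.6]
grip_width: 0.0341
grasp_force: 60.4
clock: 41.62
eef_pos: [0.4917, -0.3051, 0.1682]
tool_rot: [0.989, 0.151, -0.001, 0.001]
ft_force: [0.3, 0.8, -2.1]
grip_width: 0.034
grasp_force: 60.4
```

```bash
python3 -m inch '[0,0,-3,0,0,0,0, 0,0,-6,0,0,0,0, 0,0,-8,0,0,0,0, 0,0,-9,0,0,0,0, 0,0,-9.5,0,0,0,0, 0,0,-9.5,0,0,0,0, 0,0,-9.5,0,0,0,0]'
```

```text
clock: 42.2
eef_pos: [0.491, -0.3049, 0.1585]
tool_rot: [0.989, 0.151, -0.001, 0.001]
ft_force: [-1.3, 1.0, 6.3]
grip_width: 0.0342
grasp_force: 61.4
```

```bash
python3 -m inch '[0,0,0,0,0,0,50, 0,0,0,0,0,0,100, 0,0,0,0,0,0,100, 0,0,0,0,0,0,100, 0,0,25,0,0,0,100, 0,0,50,0,0,0,100, 0,0,75,0,0,0,100, 0,0,85,0,0,0,100]' && python3 -m inch '[7,30,0,0,0,0,100, 14,65,0,0,0,0,100, 21,100,0,0,0,0,100, 28,135,0,0,0,0,100, 35,170,0,0,0,0,100, 42,205,0,0,0,0,100, 49,240,0,0,0,0,100, 56,265,0,0,0,0,100]' && python3 -m inch '[8,28,0,0,0,0,100, 11,40,0,0,0,0,100, 12,44,0,0,0,0,100, 12,44,0,0,0,0,100, 12,44,0,0,0,0,100]'
```

```text
clock: 42.87
eef_pos: [0.4919, -0.3057, 0.2453]
tool_rot: [0.989, 0.151, -0.0, 0.002]
ft_force: [-0.7, -0.5, -0.1]
grip_width: 0.0853
grasp_force: 0.0
clock: 43.53
eef_pos: [0.5464, -0.0371, 0.2411]
tool_rot: [0.988, 0.152, -0.002, -0.0]
ft_force: [-0.7, -1.2, -0.1]
grip_width: 0.0854
grasp_force: 0.0
clock: 43.95
eef_pos: [0.5583, 0.0033, 0.2414]
tool_rot: [0.989, 0.151, -0.003, 0.0]
ft_force: [-0.3, 0.1, 0.1]
grip_width: 0.0856
grasp_force: 0.0
```

```bash
python3 -m inch '[0,0,-25,0,0,0,100, 0,0,-50,0,0,0,100, 0,0,-70,0,0,0,100, 0,0,-84,0,0,0,100, 0,0,-86,0,0,0,100, 0,0,-86,0,0,0,100, 0,0,-86,0,0,0,50, 0,0,-86,0,0,0,0]' && python3 -m inch '[0,0,0,0,0,0,0, 0,0,0,0,0,0,0, 0,0,0,0,0,0,0, 0,0,0,0,0,0,0, 0,0,0,0,0,0,0]'
```

```text
clock: 44.62
eef_pos: [0.5596, 0.0035, 0.1573]
tool_rot: [0.989, 0.15, -0.001, 0.0]
ft_force: [0.2, -0.5, 0.5]
grip_width: 0.0639
grasp_force: 0.0
clock: 45.03
eef_pos: [0.5593, 0.0044, 0.1571]
tool_rot: [0.989, 0.151, -0.001, 0.0]
ft_force: [-0.5, 0.8, 6.3]
grip_width: 0.0341
grasp_force: 59.8
```

```bash
python3 -m inch '[0,0,8,0,0,0,0, 0,0,25,0,0,0,0, 0,0,50,0,0,0,0, 0,0,75,0,0,0,0, 0,0,100,0,0,0,0, 0,0,115,0,0,0,0, 0,0,120,0,0,0,0, 0,0,120,0,0,0,0]' && python3 -m inch '[0,-20,0,0,0,0,0, 0,-50,0,0,0,0,0, 0,-80,0,0,0,0,0, 0,-110,0,0,0,0,0, 0,-140,0,0,0,0,0, 0,-170,0,0,0,0,0, 0,-200,0,0,0,0,0, 0,-225,0,0,0,0,0]' && python3 -m inch '[0,-10,0,0,0,0,0, 0,-14,0,0,0,0,0, 0,-14,0,0,0,0,0, 0,-14,-20,0,0,0,0, 0,-14,-50,0,0,0,0, 0,-14,-80,0,0,0,0, 0,-14,-100,0,0,0,0, 0,-14,-105,0,0,0,0]' && python3 -m inch '[0,0,-2,0,0,0,0, 0,0,-4,0,0,0,0, 0,0,-4,0,0,0,0, 0,0,-4,0,0,0,0, 0,0,-4,0,0,0,0]'
```

```text
clock: 45.7
eef_pos: [0.559, 0.0041, 0.2769]
tool_rot: [0.989, 0.151, -0.001, 0.0]
ft_force: [1.2, 0.4, -2.3]
grip_width: 0.034
grasp_force: 60.1
clock: 46.37
eef_pos: [0.5573, -0.2226, 0.2731]
tool_rot: [0.989, 0.15, -0.004, -0.001]
ft_force: [0.7, 0.1, -2.7]
grip_width: 0.0342
grasp_force: 60.4
clock: 47.03
eef_pos: [0.5559, -0.2317, 0.1658]
tool_rot: [0.988, 0.152, -0.006, -0.003]
ft_force: [-1.5, 0.3, -2.8]
grip_width: 0.0342
grasp_force: 60.4
clock: 47.45
eef_pos: [0.5595, -0.2351, 0.1685]
tool_rot: [0.989, 0.151, -0.001, 0.001]
ft_force: [-0.3, -0.2, -3.6]
grip_width: 0.0341
grasp_force: 60.4
```

```bash
python3 -m inch '[0,0,-3,0,0,0,0, 0,0,-6,0,0,0,0, 0,0,-8,0,0,0,0, 0,0,-9,0,0,0,0, 0,0,-9.5,0,0,0,0, 0,0,-9.5,0,0,0,0, 0,0,-9.5,0,0,0,0]'
```

```text
clock: 48.03
eef_pos: [0.5591, -0.2348, 0.1592]
tool_rot: [0.989, 0.151, -0.001, 0.001]
ft_force: [-1.0, 1.7, 5.9]
grip_width: 0.034
grasp_force: 61.5
```

Contact. I release, rise, back away toward the robot, and look.

```bash
python3 -m inch '[0,0,0,0,0,0,50, 0,0,0,0,0,0,100, 0,0,0,0,0,0,100, 0,0,0,0,0,0,100, 0,0,25,0,0,0,100, 0,0,50,0,0,0,100, 0,0,75,0,0,0,100, 0,0,100,0,0,0,100]' && python3 -m inch '[-20,30,0,0,0,0,100, -45,60,0,0,0,0,100, -70,90,0,0,0,0,100, -95,120,0,0,0,0,100, -120,150,0,0,0,0,100, -145,180,0,0,0,0,100, -170,200,0,0,0,0,100, -180,205,0,0,0,0,100]' && python3 -m inch '[0,0,0,0,0,0,100, 0,0,0,0,0,0,100, 0,0,0,0,0,0,100]'
python3 - <<'E'
from h import *
t=bot.camera("top");a=cv2.resize(t[170:300,350:510],None,fx=4.5,fy=4.5,interpolation=cv2.INTER_CUBIC)
o=cv2.imread("pics/top0.png")[205:295,385:505]
d=cv2.resize(o,None,fx=3.2,fy=3.2);e=cv2.resize(t[205:295,385:505],None,fx=3.2,fy=3.2)
s=bot.camera("side");f=cv2.resize(s[120:250,340:500],(384,288));b=cv2.resize(s[260:430,130:330],(384,288))
cv2.imwrite("pics/fin.png",np.vstack([np.hstack([d,e]),np.hstack([f,b])]))
g0=cv2.cvtColor(o,cv2.COLOR_BGR2HSV);g1=cv2.cvtColor(t[205:295,385:505],cv2.COLOR_BGR2HSV)
for n,(a,b) in {"y":(22,33),"o":(5,16),"p":(135,165),"blue":(105,125)}.items():
    r=[]
    for g in(g0,g1):
        m=(g[...,0]>=a)&(g[...,0]<=b)&(g[...,1]>110)&(g[...,2]>50);m[:,:14]=0;y,x=np.nonzero(m);r+=[len(x),x.mean().round(2),y.mean().round(2)]
    print(n,r)
E
```

```text
clock: 48.7
eef_pos: [0.5584, -0.2348, 0.2581]
tool_rot: [0.989, 0.151, -0.002, 0.0]
ft_force: [0.1, -0.2, -0.5]
grip_width: 0.0855
grasp_force: 0.0
clock: 49.37
eef_pos: [0.3753, -0.0277, 0.2572]
tool_rot: [0.988, 0.152, -0.003, -0.0]
ft_force: [-0.6, -0.2, 0.0]
grip_width: 0.0851
grasp_force: 0.0
clock: 49.62
eef_pos: [0.3798, -0.0304, 0.2576]
tool_rot: [0.989, 0.151, -0.001, 0.001]
ft_force: [1.0, -0.7, 0.1]
grip_width: 0.0853
grasp_force: 0.0
y [710, np.float64(33.39), np.float64(32.5), 717, np.float64(33.55), np.float64(32.28)]
o [578, np.float64(92.36), np.float64(31.35), 613, np.float64(91.45), np.float64(31.51)]
p [544, np.float64(69.47), np.float64(61.55), 547, np.float64(69.48), np.float64(61.52)]
blue [281, np.float64(93.32), np.float64(61.83), 283, np.float64(93.3), np.float64(61.87)]
```

View pics/fin.png

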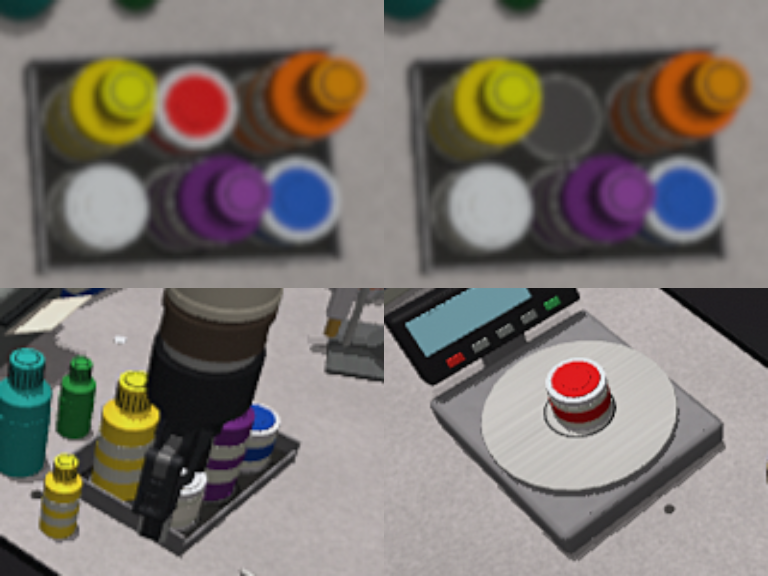

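The before and after crops match: yellow, purple, blue and white are within about 0.3 px, and the orange cap is in the same place. The tin is upright and centred in the ring, at (580,405).

```bash
python3 -c "
from workcell import bot
print(bot.job_done())"
```

```text
the job is handed in; nothing more can be done
None
```

The job is handed in: the red tin is upright in the centre of the balance pan (within about 3 mm), all three bottles are back upright in their own rack places, and the blue and white tins were not moved; it took about 50 s of the 144 s.

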